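Draw the blown fuse carrier from the kiln's fuse box

ROBOT

A 6-joint arm with a two-finger parallel gripper is mounted at the origin on a cart in front of the work surface, level with it; the furniture and walls round the work are solid. World frame = base frame: x ahead of the robot, y to its left, z up, the work surface at z = 0. Lengths are in m, angles in rad, forces in N, time in s.
With the tool pointing down it reaches from about 0.4 to 0.925 m from the base axis. Payload 12.5 kg.
Tool frame: the origin (TCP) lies at the very end of the fingers, on their centre line; the grasp point (between the pads) lies robot.hold_point_z behind it (robot.hold_point_z is the distance from the TCP to the grasp point, in m); z points along the fingers, x is the direction in which the jaws open and shut, and the axes are right-handed (so a half turn about z gives the same grasp; the last joint's range is limited). The gripper opens to 95 mm and grips with 3 to 60 N. Pads are 20 mm wide; open, the fingers measure 119 mm over their backs; the gripper's body (75 mm by 180 mm) begins 59 mm behind the grasp point.
Start: joints at [-1.32, 0.491, 1.559, -0, 1.092, -0.106], TCP at [0.218, -0.586, 0.194] pointing down, gripper open.
Joint ranges: [-3.1, 3.1], [-0.84, 2.19], [0.05, 2.79], [-1.13, 4.28], [0.06, 2.93], [-2.69, 2.69]. Speed limits (rad/s): [2.22, 2.22, 2.79, 3.14, 3.14, 3.14].

INTERFACE

Orientations are given as [roll, pitch, yaw] about the fixed x, y, z axes, in that order (R = Rz(yaw) Ry(pitch) Rx(roll)).
In Python, from rig import robot gives the robot as it stands. The module is installed in compiled form; this text tells all that it offers.
- The arm moves only by the shell command python3 -m crank 'ROWS' [FORCE]. ROWS is JSON, a list that holds one entry, the list of rows, each a list of 7 numbers: the shift along the world's x, y, z in m, then the turn, a rotation vector about the world's x, y, z in rad, then the opening in per cent of the stroke, from 0 (shut) to 100 (fully open). In form: [[[tx, ty, tz, wx, wy, wz, claw], ...]]. A call has 1 to 10 rows; each row is the pose to reach, as a shift and turn from the pose measured when the call began; what a row does not reach only later rows make up. A row lasts 1/10 s, in which the tool goes at most 50 mm and 8.59 degrees, less where a joint would pass 70% of its speed; a pose out of reach is approached as far as the arm can. A call with a gripper value outside its range is refused whole. The fingers move at their own pace and stop on an object; FORCE is the grip in N (left out, the last holds). Time passes only in rows, so rows that repeat a pose let the fingers close. It gives the time, the measured TCP pose, the force and the opening at its end, in the units of the state.
- robot.get_obs(): the state, without advancing time (a new reading comes with each control period).
- robot.capture(name): name is "side" or "top"; returns the picture (384x512x3 uint8, blue, green, red); there is no depth.
- robot.camera_params(name): a dict with "K" (3x3 intrinsics, pixels), "R" (3x3) and "t" (3): a world point X has camera coordinates R X + t. Camera axes: x right, y down, z forward; pixel columns grow to the right and rows downward; lengths in m; the calibration is good to about 2 mm. A picture is of the moment at which its call begins. camera_params takes no time and is no camera call.
- robot.finish_job(): hands the job in, once; it reports no verdict.
Trained networks look in the newest picture that a camera, given by its name, has taken for a name from the list of things; names that differ only in an ending like _2 or _b are one class to them, and where a whole thing is asked for, a point or a joint stands for the part that bears it (a point fixed in the world has none). Each returns a list of dicts, best first, with "confidence" (0 to 1); they miss things now and then, are a little off and sometimes report something else, mostly with a low value. They report only what shows in the picture. A call takes as long as a camera call.
- robot.search_frame(camera, query): "location" ([column, row] in pixels, amid what is visible of it).
The state is a dict: "time": time; "joints": joint angles; "joint_vel": joint speeds; "joint_torque": joint torques, N m; "ee_pos": TCP position; "ee_rot": TCP orientation; "force": force on the tool from outside, world axes, zero at the start; "torque": the same for the moment, N m; "width": opening from 0.0 (shut) to 1.0 (fully open).
Only numpy, scipy, OpenCV 4.12 (cv2) and the standard library are available. Lean on these libraries where they do the work, as an engineer would, in place of code of your own. Each camera call takes 0.05 s, during which the arm holds its last target.

TASK

The kiln has lost one phase: in its fuse box on the bench, one of the three fuse carriers has its steel striker pin standing up out of its top, so its fuse has blown. First throw the box's isolator handle fully over to off (to the front of the box, towards you), then pinch that carrier's two side catches together and draw the carrier straight up until its foot is well clear of the box, leaving the other two carriers seated and the things on the bench where they lie. Finish while still holding it up in the gripper, upright and still, with its catches pinched: do not put it down or let go.

Things in the scene. Friction and masses are not known exactly. Their poses are not given: they have to be found in the camera images.
- box_deck (a point): Centre of the flat top of the fixed grey fuse box, 130 (x) by 250 (y) mm, top 76 mm above the bench. x: to the back of the box (away from the robot at yaw 0), y: to its left, z up. Three black fuse carriers stand at y = +82, +30, -22 mm (x = 0; any may be the blown one), the isolator handle at y = -86 mm. A cord leaves the right end and lies on the bench.
- isolator (a joint): Angle of the isolator handle: 0 = on, leaning 0.5 rad to the back of the box; 1.0 = off, leaning 0.5 rad to the front (end stop). It swings about a line along the box's y, 2 mm above the deck, stays where it is left, and needs about 2 N at its tip.
- isolator_tip (a point): Middle of the end of the black isolator handle: 28 mm wide along y, 11 mm thick, end 42 mm from its hinge line, about 39 mm above the deck at either end of the swing, 44 mm half-way. Moves with the handle: 20 mm behind the hinge line (box x) when on, 20 mm in front when off. It stands on a plinth 5 mm high, 84 (x) by 46 (y) mm.
- blown_carrier_grip (a point): Middle of the gripped part of the carrier to draw, the one with a steel striker pin (9.6 mm thick) standing 13 mm out of its top; the others show only a flat disc. 13 mm above the deck while seated. x: to the back of the box, z up. Above the deck: black block 21 (x) by 26 (y) by 28 mm high, a ribbed catch plate on its front and one on its back. Mass about 0.1 kg.
- blown_carrier: The same carrier as a whole, catches included. Its origin lies where its flange meets the deck, 13 mm below the grip point and 34 mm above its foot, which is inside the box while seated. Hooks on both catches hold it under the deck, after 1.5 mm of play upward, until both are pushed in at least 4.5 mm. Axes as the grip point's.
- fuse_box: The fuse box; its origin is the centre of its underside, on the bench, 76 mm below box_deck. Axes as box_deck's.
- blown_carrier_front_catch (a joint): How far the blown carrier's front catch is pushed in: 0 = out and hooked, 0.006 m = fully in (stop). A spring pushes it out with 1.5 N at rest, 3.3 N fully in. The plate is 20 mm wide (y), 4 mm thick and stands 26 mm above the deck; front and back plates measure 42 mm over their outer faces at rest, 30 mm when both are fully in.
- blown_carrier_back_catch (a joint): The same for its back catch (the side away from the robot).
- sound_carrier_a_grip (a point): The same point on one of the two sound carriers, of the same shape but without the standing pin. Leave it seated.
- sound_carrier_b_grip (a point): The same point on the other sound carrier. Leave it seated.
- matchbox: Matchbox 36 x 53 x 15 mm, loose in front of the box, to the left. A bystander.
- wax_block: Yellow block of wax 43 x 64 x 26 mm, loose on the bench to the left of the box. A bystander.
- ladle: Wooden block ladle, 60 x 160 x 34 mm high, loose on the bench to the left of the box. A bystander.

How it is judged:
By the outcome, as a careful person would: the job done as asked, in the order asked, and still so for the second after the job is handed in, while the arm keeps its last pose, push and grip.
It also fails if it takes over 48 s, if anything falls off the work surface, if the arm or the gripper's body presses on something with over 40 N, if the wrist force passes 120 N, or if a joint passes its speed limit or range.

## Working session

There is one attempt and no reset: what is moved stays moved. The work goes in short steps, Python scripts to look and compute and a shell command to move; the robot and the scene stay as the last step left them, time stands still between calls to the robot, and variables do not carry over. Pictures are saved under pics/ and viewed, and the job is handed in when it is done.

```bash
mkdir -p pics; python3 - <<'E'
from rig import robot
import cv2
print(robot.get_obs(), robot.hold_point_z)
for n in("side","top"):
    im=robot.capture(n); cv2.imwrite(f"pics/{n}0.png",im)
    p=robot.camera_params(n); print(n,p)
    for q in ["isolator_tip","blown_carrier_grip","sound_carrier_a_grip","box_deck","fuse_box","matchbox","wax_block","ladle","blown_carrier_front_catch","blown_carrier_back_catch"]:
        try: print(q,[(d["location"],round(d["confidence"],2)) for d in robot.search_frame(n,q)])
        except Exception as e: print(q,e)
E
```

```text
{'time': 0.0, 'joints': array([-1.31960975e+00,  4.91579085e-01,  1.55944309e+00, -1.25380879e-05,
        1.09171422e+00, -1.05600883e-01]), 'joint_vel': array([-0.00034843, -0.00050612,  0.00235016,  0.00026853,  0.00109709,
        0.0014672 ]), 'joint_torque': array([-3.79644247e-03, -6.12650228e+01, -2.58182573e+01,  6.90938439e-02,
        4.82719636e-02, -8.85131567e-05]), 'ee_pos': array([ 0.21824185, -0.58537211,  0.19355183]), 'ee_rot': array([-3.14148316e+00,  1.13854023e-03, -1.21400302e+00]), 'force': array([-0.56132639, -0.37245829, -0.24718716]), 'torque': array([-0.02786127, -0.00585984, -0.03639527]), 'width': 1.000820136151802} 0.0188
side {'K': array([[468.90919049,   0.        , 254.46952993],
       [  0.        , 468.90919049, 191.43554324],
       [  0.        ,   0.        ,   1.        ]]), 'R': array([[ 0.70328558,  0.71086184,  0.00805184],
       [ 0.6159058 , -0.60360701, -0.5062792 ],
       [-0.35503442,  0.36101803, -0.86233204]]), 't': array([-0.44570228, -0.15998168,  1.16913103])}
isolator_tip [([234.1, 258.6], 0.5), ([288.4, 202.2], 0.34)]
blown_ca
[... 524 characters left out ...]
        ,   0.        ,   1.        ]]), 'R': array([[-2.15603172e-02, -9.99762638e-01, -3.13377068e-03],
       [-9.88361958e-01,  2.17863649e-02, -1.50552296e-01],
       [ 1.50584834e-01, -1.48655528e-04, -9.88597080e-01]]), 't': array([0.15505356, 0.5032621 , 1.14455446])}
isolator_tip [([310.0, 164.8], 0.69)]
blown_carrier_grip [([281.2, 169.3], 0.75)]
sound_carrier_a_grip [([239.2, 171.6], 0.72), ([187.3, 171.3], 0.46)]
box_deck [([274.0, 174.2], 0.56)]
fuse_box [([275.0, 163.6], 0.89), ([310.5, 160.6], 0.51)]
matchbox [([216.8, 236.4], 0.84)]
wax_block [([190.1, 172.6], 0.64)]
ladle [([165.4, 199.9], 0.58)]
blown_carrier_front_catch [([213.1, 238.9], 0.29)]
blown_carrier_back_catch []
```

```bash
python3 - <<'E'
import cv2
for n,(x0,y0,x1,y1) in {"top":(130,110,370,290),"side":(160,120,360,300)}.items():
    im=cv2.imread(f"pics/{n}0.png"); s=3.3 if n=="top" else 3.3
    c=cv2.resize(im[y0:y1,x0:x1],None,fx=s,fy=s,interpolation=cv2.INTER_CUBIC); cv2.imwrite(f"pics/{n}0c.png",c); print(c.shape)
E
```

```text
(594, 792, 3)
(594, 660, 3)
```

View pics/top0.png

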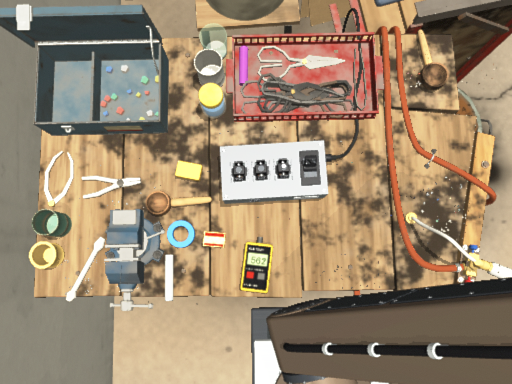

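View pics/side0.png

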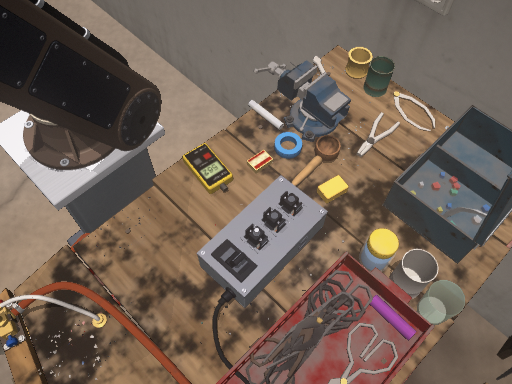

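```bash
ls pics
```

```text
side0.png
side0c.png
top0.png
top0c.png
```

View pics/top0c.png

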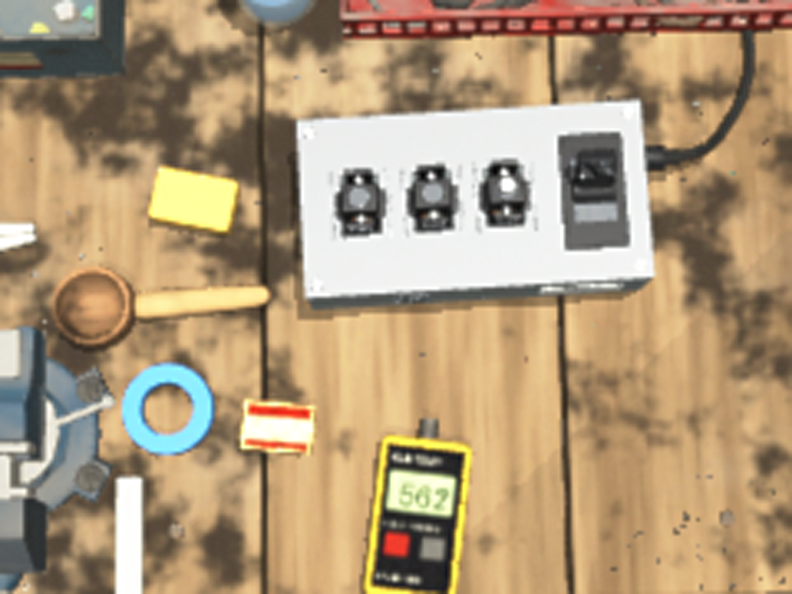

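View pics/side0c.png

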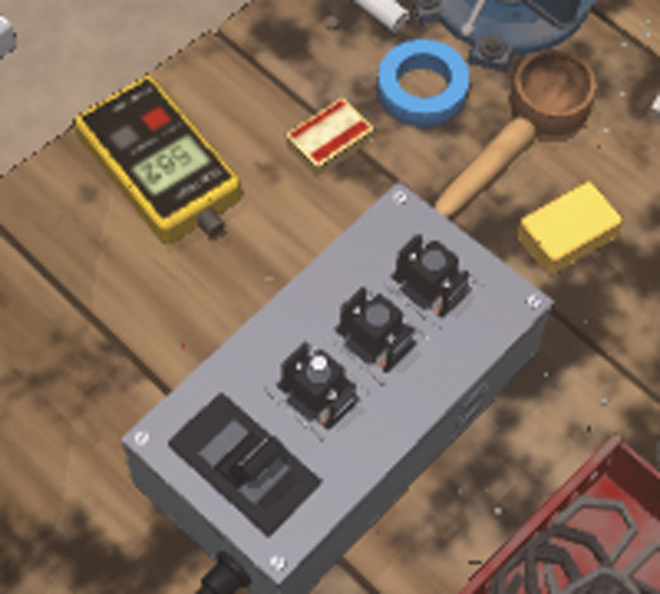

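The top view shows a bright pin on the carrier nearest the isolator (about 281,168; side about 256,231), so that one is blown. The handle leans to the back. Next I'll fit the box pose from the deck corners in both views.

```bash
cat > h.py <<'E'
from rig import robot
import numpy as np, cv2
from scipy.optimize import least_squares
def proj(n,X):
    p=robot.camera_params(n); c=np.atleast_2d(X)@p["R"].T+p["t"]; u=c@p["K"].T; return u[:,:2]/u[:,2:]
def tri(a,b):
    r=least_squares(lambda X:np.r_[proj("top",X)[0]-a,proj("side",X)[0]-b],[.65,0,.08]); return r.x,np.abs(r.fun).max()
E
python3 - <<'E'
from h import *
T=np.array([(298,122),(640,101),(652,276),(308,297)])/3.3+[130,110]   # BL_back-left, back-right, front-right, front-left
S=np.array([(552,302),(272,592),(123,440),(399,185)])/3.3+[160,120]
for a,b in zip(T,S): print(*tri(a,b))
C=np.array([(65,125,0),(65,-125,0),(-65,-125,0),(-65,125,0)])/1000
def box(q,P): 
    c,s=np.cos(q[3]),np.sin(q[3]); return P@np.array([[c,s,0],[-s,c,0],[0,0,1]])+q[:3]
f=lambda q:np.r_[(proj("top",box(q,C))-T).ravel(),(proj("side",box(q,C))-S).ravel()]
r=least_squares(f,[.65,-.05,.076,0]); print(r.x,np.abs(r.fun).max(),np.round(r.fun.reshape(-1,2),1).tolist())
q=r.x
print("pin",*tri(np.array([508,185])/3.3+[130,110],np.array([319,361])/3.3+[160,120]), "handle", tri(np.array([597,163])/3.3+[130,110],np.array([262,443])/3.3+[160,120]))
P=np.array([(0,-22,41),(0,-22,13),(20,-86,39),(-20,-86,39),(0,-86,2)])/1000
W=box(q,P); print(W); print(proj("top",W),proj("side",W))
A={}
for n in("top","side"):
    im=cv2.imread(f"pics/{n}0.png"); x0,y0=(220,135) if n=="top" else (195,170); s=6
    c=cv2.resize(im[y0:y0+95,x0:x0+130],None,fx=s,fy=s,interpolation=cv2.INTER_CUBIC)
    for u in np.r_[proj(n,W),proj(n,box(q,C))]: cv2.drawMarker(c,tuple(int(v) for v in (u-[x0,y0]+.5)*s-.5),(0,0,255),0,14)
    cv2.imwrite(f"pics/{n}1.png",c)
E
```

```text
[0.61257161 0.23212527 0.06972337] 0.35991098029842306
[ 0.62273121 -0.02057751  0.06355188] 0.5071663385749616
[ 0.49332489 -0.02152721  0.06783177] 0.18196613105544657
[0.48404768 0.22664171 0.06835863] 0.5233792088928908
[0.55321096 0.10420624 0.06760729 0.03574471] 1.5663964344539636 [[0.0, -0.5], [-0.2, -0.0], [0.5, 0.1], [-0.5, -0.2], [-0.3, 1.1], [1.2, -1.6], [-0.9, 0.4], [-0.6, 0.2]]
pin [0.55341491 0.08305363 0.11330129] 0.4050988417004646 handle (array([0.56780685, 0.02200636, 0.11654066]), np.float64(0.9130476885165422))
[[0.55399717 0.08222029 0.10860729]
 [0.55399717 0.08222029 0.08060729]
 [0.57627157 0.01897592 0.10660729]
 [0.53629712 0.01754643 0.10660729]
 [0.55628435 0.01826118 0.06960729]]
[[283.79532815 165.93214735]
 [283.20008682 168.32812857]
 [310.72001172 156.09984989]
 [311.99849864 173.01749933]
 [309.70910502 167.71550426]] [[256.14067472 230.98005962]
 [255.98405441 237.08370648]
 [240.56886232 260.49339839]
 [225.48816252 246.96275839]
 [233.56526419 261.07940062]]
```

View pics/top1.png

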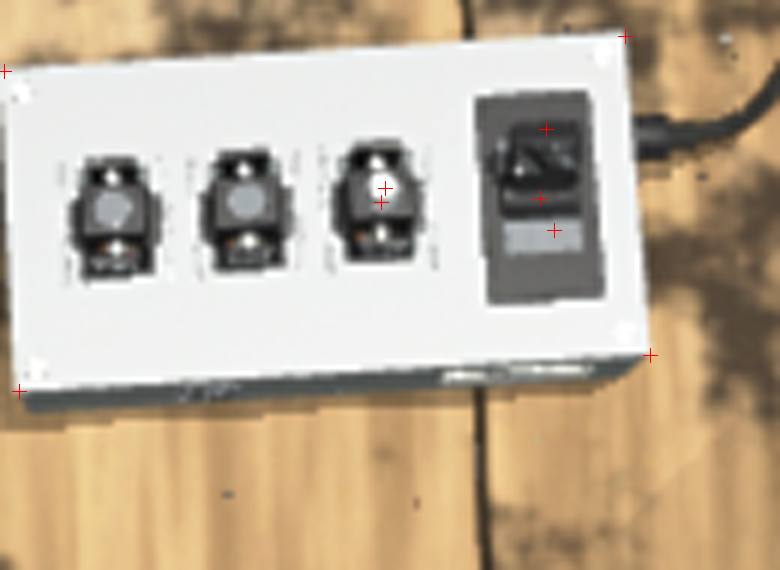

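View pics/side1.png

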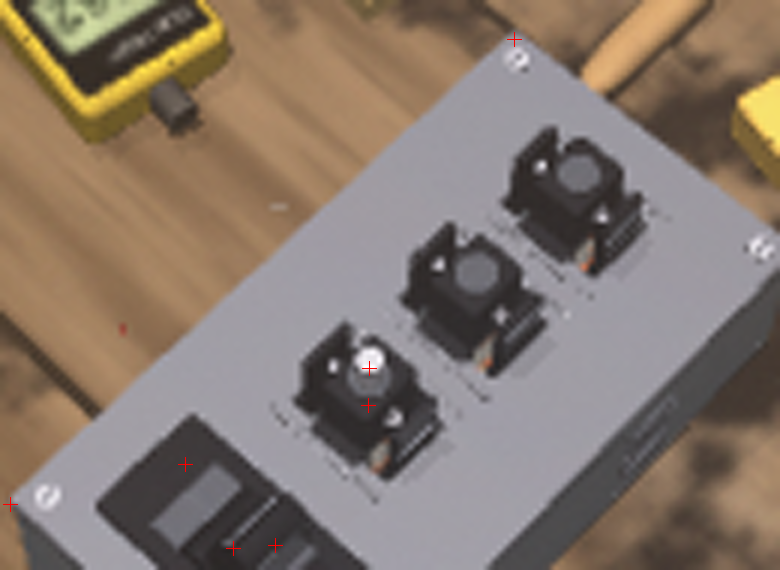

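```bash
cat >> h.py <<'E'
def box(q,P): 
    c,s=np.cos(q[3]),np.sin(q[3]); return np.atleast_2d(P)@np.array([[c,s,0],[-s,c,0],[0,0,1]])+q[:3]
E
python3 - <<'E'
from h import *
M=np.array([(65,125,0),(65,-125,0),(-65,-125,0),(-65,125,0),(0,82,28),(0,30,28),(0,-22,41)])/1000
T=np.array([(5,68),(626,31),(648,353),(17,392),(113,207),(246,201),(382,185)])/6+[220,135]
S=np.r_[np.array([(552,302),(272,592),(123,440),(399,185)])/3.3+[160,120], np.array([(580,173),(477,272),(369,357)])/6+[195,170]]
f=lambda q:np.r_[(proj("top",box(q,M))-T).ravel(),(proj("side",box(q,M))-S).ravel()]
for z in (None,.076):
    g=f if z is None else (lambda q:f(np.r_[q[:2],z,q[3]]))
    r=least_squares(g,[.55,.1,.076,0.03],loss="soft_l1"); print(r.x); print(np.round(g(r.x).reshape(-1,2),1).tolist())
    for i in (4,5,6): print(tri(T[i],S[i]))
    print(box(r.x,M[6]))
E
```

```text
[0.55308763 0.10460403 0.07046782 0.03528314]
[[-0.8, -0.1], [-0.6, 0.2], [0.0, -0.2], [-0.3, -0.7], [-0.0, -0.1], [0.1, -0.4], [0.0, -0.1], [-0.0, 0.3], [1.3, -2.2], [-1.0, -0.4], [-0.4, -0.7], [-0.6, 0.7], [-0.5, 0.6], [-0.2, 0.7]]
(array([0.55017065, 0.18717016, 0.10017787]), np.float64(0.3302781849824328))
(array([0.55161022, 0.13556611, 0.09891823]), np.float64(0.31059041717702485))
(array([0.55357392, 0.08311464, 0.1131478 ]), np.float64(0.15885700569714345))
[[0.5538637  0.08261772 0.11146782]]
[0.55340733 0.10370021 0.07385144 0.0334556 ]
[[-0.5, -0.9], [0.2, -0.4], [0.7, -0.5], [-0.1, -1.2], [0.3, -0.8], [0.5, -1.0], [0.5, -0.7], [0.2, -0.5], [0.9, -2.7], [-1.5, -1.2], [-0.3, -1.7], [-0.5, -0.3], [-0.6, -0.3], [-0.4, -0.2]]
(array([0.55017065, 0.18717016, 0.10017787]), np.float64(0.3302781849824328))
(array([0.55161022, 0.13556611, 0.09891823]), np.float64(0.31059041717702485))
(array([0.55357392, 0.08311464, 0.1131478 ]), np.float64(0.15885700569714345))
[[0.55414322 0.08171252 0.11485144]]
```

```bash
python3 -m crank '[[[0.03,0.03,0.05,0,0,0.13,0],[0.06,0.06,0.06,0,0,0.26,0],[0.09,0.1,0.06,0,0,0.39,0],[0.12,0.13,0.06,0,0,0.52,0],[0.15,0.17,0.06,0,0,0.65,0],[0.17,0.21,0.06,0,0,0.78,0],[0.19,0.25,0.06,0,0,0.91,0],[0.21,0.29,0.06,0,0,1.04,0],[0.23,0.33,0.06,0,0,1.17,0],[0.25,0.37,0.06,0,0,1.248,0]]]' 20
```

```text
time: 2.1
ee_pos: [0.4688, -0.214, 0.2544]
ee_rot: [3.141, -0.001, 0.039]
force: [0.4, -0.1, 0.2]
width: 0.214
```

```bash
python3 -m crank '[[[0.025,0.04,0,0,0,-0.004,0],[0.05,0.08,0,0,0,-0.004,0],[0.075,0.12,0,0,0,-0.004,0],[0.1,0.16,-0.01,0,0,-0.004,0],[0.12,0.2,-0.03,0,0,-0.004,0],[0.137,0.234,-0.05,0,0,-0.004,0],[0.137,0.234,-0.07,0,0,-0.004,0],[0.137,0.234,-0.07,0,0,-0.004,0]]]'
python3 - <<'E'
from h import *
o=robot.get_obs();print(o["ee_pos"],o["ee_rot"])
for n in("top","side"):
    im=robot.capture(n); u=proj(n,o["ee_pos"])[0]; print(n,u)
    x0,y0=int(u[0])-65,int(u[1])-50
    c=cv2.resize(im[y0:y0+100,x0:x0+130],None,fx=6,fy=6,interpolation=cv2.INTER_CUBIC)
    cv2.drawMarker(c,tuple(int(v) for v in (u-[x0,y0]+.5)*6),(0,255,0),0,14)
    cv2.imwrite(f"pics/{n}2.png",c)
E
```

```text
time: 2.9
ee_pos: [0.6048, 0.0211, 0.1818]
ee_rot: [-3.141, 0.004, 0.037]
force: [-0.6, 0.5, -0.1]
width: 0.006
[0.60483541 0.02114448 0.18178583] [-3.14144317  0.00413269  0.03679421]
top [312.85709527 135.60224054]
side [252.23596671 254.17433243]
```

View pics/top2.png

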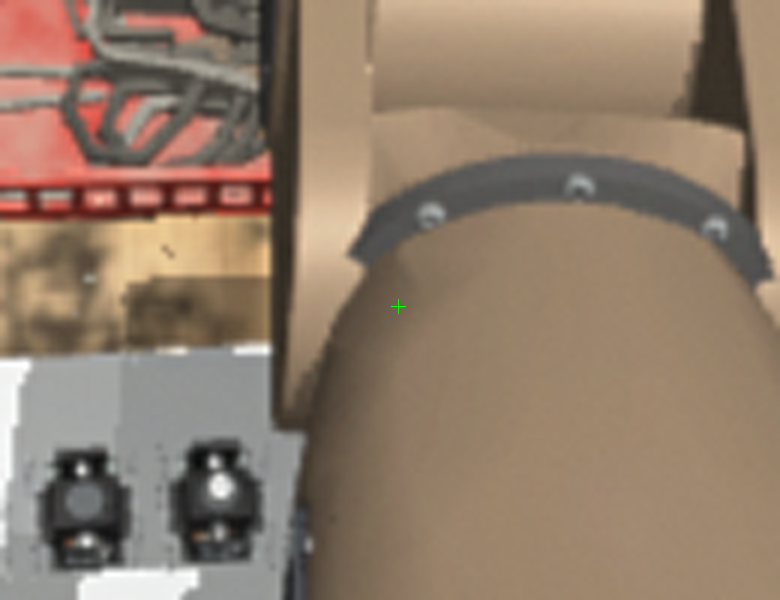

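View pics/side2.png

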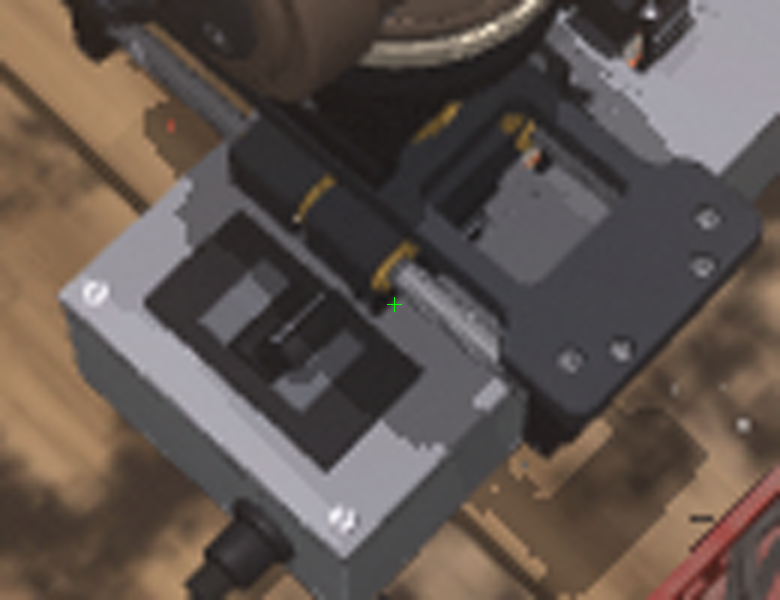

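```bash
python3 -m crank '[[[0.001,-0.001,-0.03,0,0,-0.002,0],[0.002,-0.002,-0.06,0,0,-0.002,0],[0.002,-0.002,-0.075,0,0,-0.002,0],[0.002,-0.002,-0.075,0,0,-0.002,0]]]'
cat >> h.py <<'E'
def shot(n,tag,s=6,w=130,hh=100,c=None):
    o=robot.get_obs(); im=robot.capture(n); u=proj(n,o["ee_pos"])[0] if c is None else np.array(c)
    x0,y0=max(0,int(u[0])-w//2),max(0,int(u[1])-hh//2)
    k=cv2.resize(im[y0:y0+hh,x0:x0+w],None,fx=s,fy=s,interpolation=cv2.INTER_CUBIC)
    cv2.imwrite(f"pics/{n}{tag}.png",k); print(x0,y0,o["time"],o["ee_pos"],o["force"])
E
python3 -c 'from h import *;shot("side",3)'
```

```text
time: 3.4
ee_pos: [0.6074, 0.0168, 0.1093]
ee_rot: [3.141, 0.001, 0.031]
force: [-0.7, -0.6, 0.8]
width: 0.0
186 221 3.4 [0.60738304 0.01678733 0.10931809] [-0.65897207 -0.63756883  0.81972143]
```

View pics/side3.png

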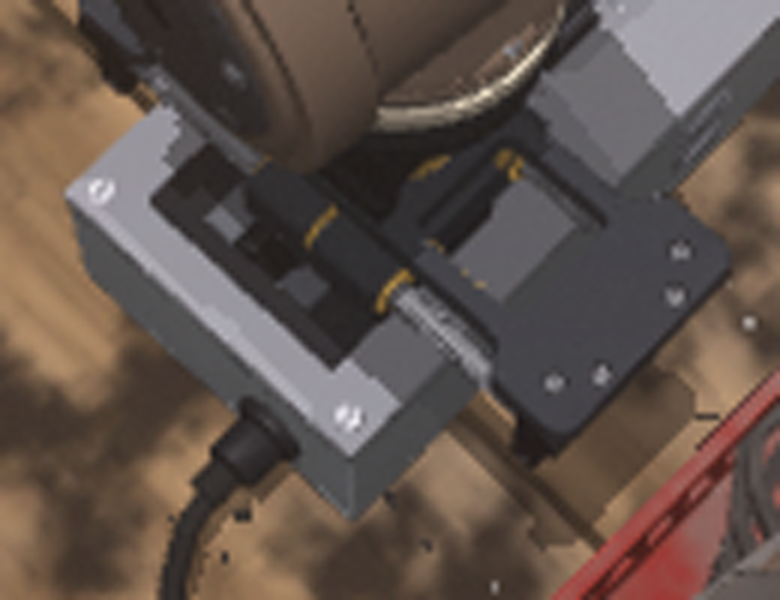

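```bash
python3 -m crank '[[[-0.01,0,-0.003,0,0,0.003,0],[-0.018,0,-0.003,0,0,0.003,0],[-0.026,0,-0.003,0,0,0.003,0],[-0.033,0,-0.003,0,0,0.003,0],[-0.04,0,-0.003,0,0,0.003,0],[-0.045,0,-0.003,0,0,0.003,0],[-0.045,0,-0.003,0,0,0.003,0]]]'
python3 -c 'from h import *;shot("side",4)'
```

```text
time: 4.15
ee_pos: [0.5625, 0.017, 0.1078]
ee_rot: [3.141, -0.0, 0.035]
force: [0.7, 0.1, 0.4]
width: 0.007
169 206 4.15 [0.56251543 0.01697608 0.10776261] [0.7188906  0.10776268 0.37050319]
```

View pics/side4.png

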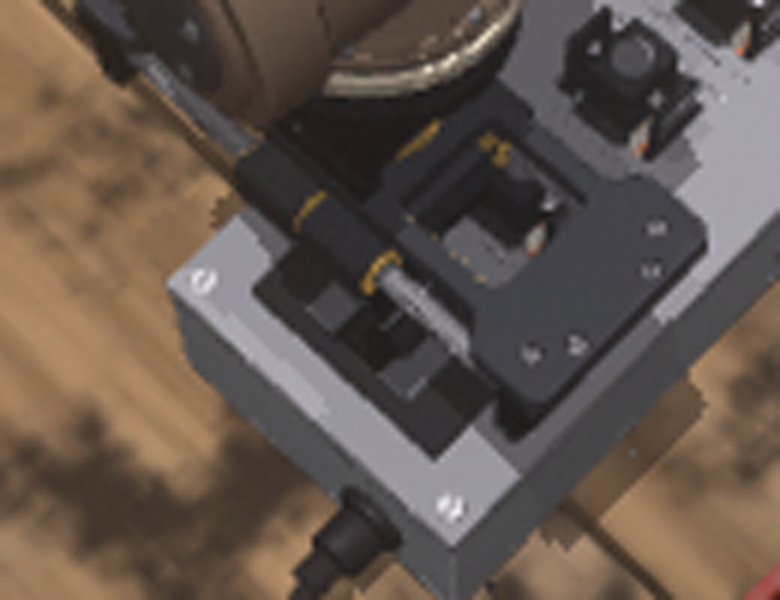

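```bash
python3 - <<'E'
from h import *
q=[.5533,.104,.076,.0345]
p=robot.camera_params("side");print("cam",-p["R"].T@p["t"])
im=cv2.imread("pics/side4.png")
for a in (0,.5,1.0):
    t=.5-a
    P=[[.042*np.sin(t),-.086+d,.002+.042*np.cos(t)] for d in(-.014,.014)]+[[0,-.086,.002]]
    u=(proj("side",box(q,np.array(P)))-[169,206]+.5)*6; print(a,u.round().tolist())
E
python3 - <<'E'
import cv2
im=cv2.imread("pics/side0.png")
c=cv2.resize(im[206:306,169:299],None,fx=6,fy=6,interpolation=cv2.INTER_CUBIC);cv2.imwrite("pics/side0d.png",c)
E
```

```text
cam [ 0.82707139 -0.2018107   0.93077247]
0 [[400.0, 351.0], [463.0, 290.0], [389.0, 324.0]]
0.5 [[353.0, 303.0], [416.0, 243.0], [389.0, 324.0]]
1.0 [[308.0, 268.0], [371.0, 209.0], [389.0, 324.0]]
```

View pics/side0d.png

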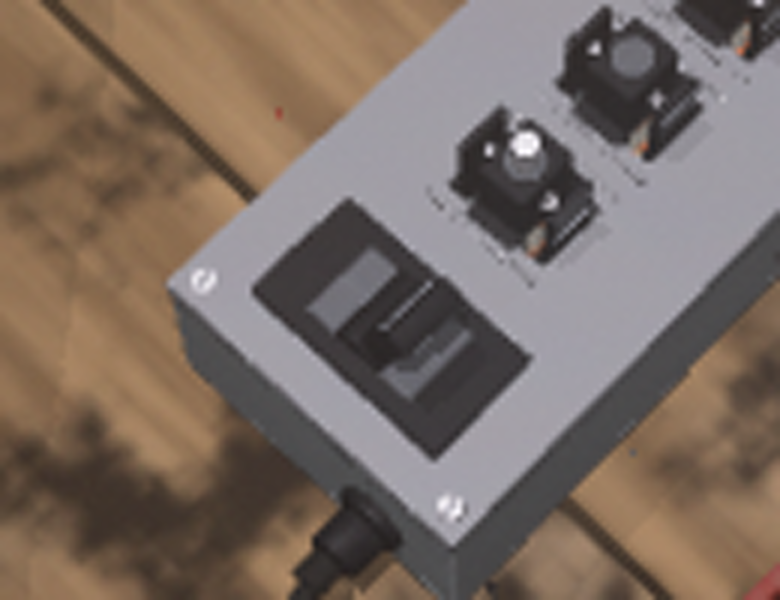

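```bash
python3 - <<'E'
from h import *
a=cv2.imread("pics/side0d.png")[200:420,240:500]; b=cv2.imread("pics/side4.png")[200:420,240:500]
g=lambda x:cv2.convertScaleAbs(cv2.resize(x,None,fx=1.5,fy=1.5),alpha=2.2,beta=10)
cv2.imwrite("pics/cmp.png",np.hstack([g(a),g(b)]))
shot("top",4,s=4,w=190,hh=140,c=(310,165))
E
```

```text
215 95 4.2 [0.56300298 0.01693101 0.10775638] [ 0.26124851 -0.00189568 -1.13416819]
```

View pics/cmp.png

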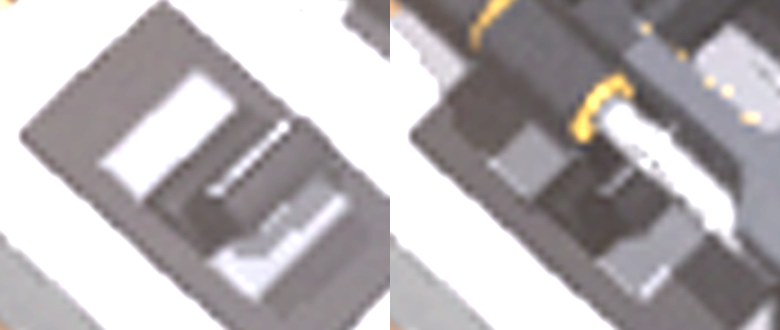

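View pics/top4.png

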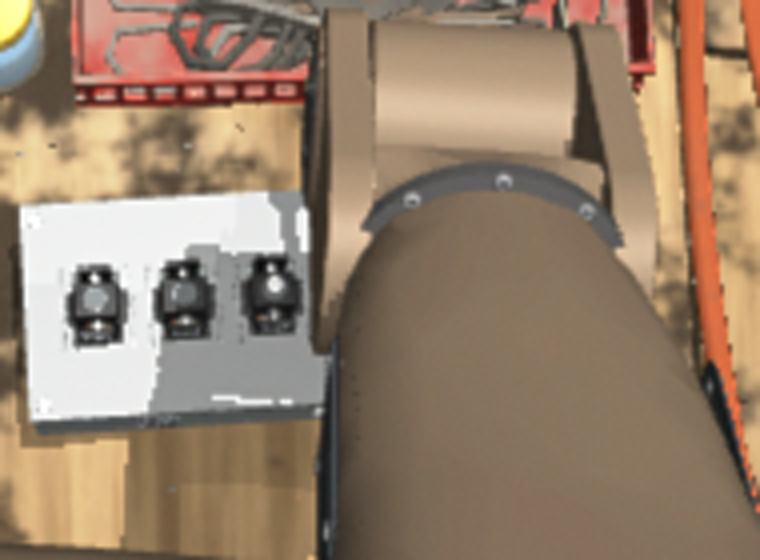

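```bash
python3 - <<'E'
from h import *
robot_im=robot.capture("side"); cv2.imwrite("pics/side5.png",robot_im)
a=cv2.imread("pics/side0.png")[230:275,205:257]; b=robot_im[230:275,205:257]
def g(x):
    x=np.clip(255*(x/255.)**.5,0,255).astype(np.uint8); return cv2.resize(x,None,fx=7.5,fy=7.5,interpolation=cv2.INTER_NEAREST)
A,B=g(a),g(b)
q=[.5533,.104,.076,.0345]; tc=robot.get_obs()["ee_pos"]
c,s=np.cos(.035),np.sin(.035)
F=[tc+np.array([dx*c-dy*s,dx*s+dy*c,0]) for dx,dy in((-.012,-.01),(.012,-.01),(.012,.01),(-.012,.01))]
def m(P): return ((proj("side",np.array(P))-[205,230]+.5)*7.5).astype(np.int32)
cv2.polylines(B,[m(F)],True,(0,255,0),1)
for a,col in((0,(0,0,255)),(1,(255,0,0))):
    t=.5-a
    H=[[ .042*np.sin(t)+e*np.cos(t),-.086+d,.002+.042*np.cos(t)-e*np.sin(t)] for e,d in((-.0055,-.014),(.0055,-.014),(.0055,.014),(-.0055,.014))]
    for I in(A,B): cv2.polylines(I,[m(box(q,np.array(H)))],True,col,1)
cv2.imwrite("pics/cmp2.png",np.hstack([A,B]))
E
```

```text
(no output)
```

View pics/cmp2.png

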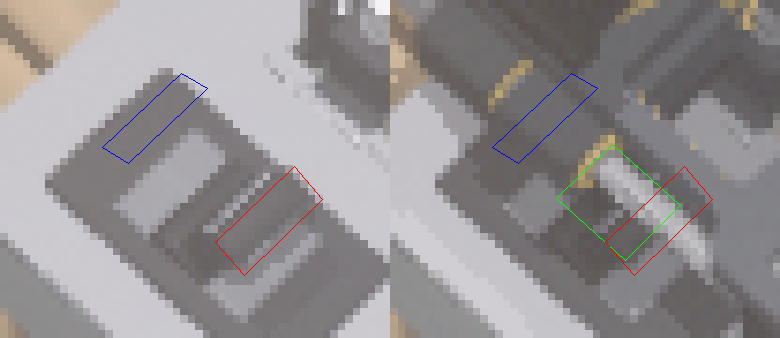

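The handle's highlight edge hasn't moved from its starting place, so this push missed it. I'll back off and check where the fingertip really is.

```bash
python3 -m crank '[[[0,0,0.03,0,0,0,0],[0.02,0,0.03,0,0,0,0],[0.044,0.001,0.03,0,0,0,0],[0.044,0.001,0.03,0,0,0,0]]]'
python3 -c 'from h import *;shot("side",6)'
python3 -m crank '[[[0,0,-0.02,0,0,0,0],[0,0,-0.044,0,0,0,0],[0,0,-0.044,0,0,0,0]]]'
python3 -c 'from h import *;shot("side",7)'
python3 - <<'E'
from h import *
A=[cv2.convertScaleAbs(cv2.imread(f"pics/side{i}.png")[150:500,200:590],alpha=2.2,beta=10) for i in (6,7)]
cv2.imwrite("pics/cmp3.png",np.hstack(A))
E
```

```text
time: 4.7
ee_pos: [0.6096, 0.0178, 0.1376]
ee_rot: [3.141, -0.003, 0.034]
force: [-0.3, 1.1, -0.3]
width: 0.005
187 216 4.7 [0.60960321 0.0178194  0.13756894] [-0.34038205  1.13554417 -0.2965211 ]
time: 5.05
ee_pos: [0.6058, 0.018, 0.0905]
ee_rot: [-3.141, 0.005, 0.035]
force: [0.7, 0.9, 0.3]
width: 0.005
186 224 5.05 [0.60577544 0.01801435 0.09051341] [0.69154649 0.85382739 0.25421146]
```

View pics/cmp3.png

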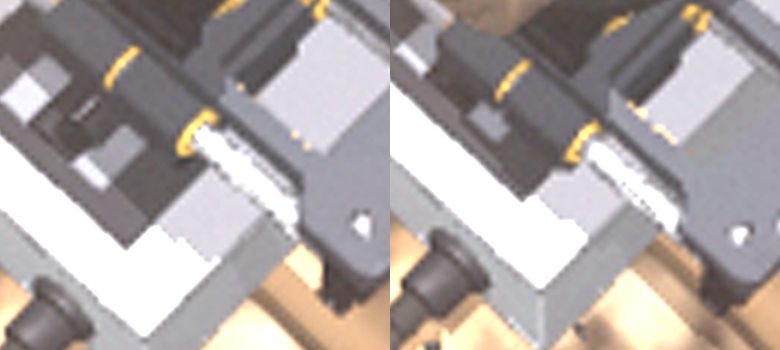

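```bash
python3 -m crank '[[[-0.01,0,0.007,0,0,0,0],[-0.02,0,0.007,0,0,0,0],[-0.03,0,0.007,0,0,0,0],[-0.03,0,0.007,0,0,0,0]]]'
python3 -c 'from h import *;shot("side",8)'
python3 -m crank '[[[-0.006,0,0,0,0,0,0],[-0.012,0,0,0,0,0,0],[-0.012,0,0,0,0,0,0]]]'
python3 -c 'from h import *;shot("side",9)'
python3 - <<'E'
from h import *
A=[cv2.convertScaleAbs(cv2.imread(f"pics/side{i}.png")[150:500,200:590],alpha=2.2,beta=10) for i in (8,9)]
cv2.imwrite("pics/cmp4.png",np.hstack(A))
E
```

```text
time: 5.5
ee_pos: [0.5754, 0.018, 0.1]
ee_rot: [3.142, 0.002, 0.035]
force: [-0.2, 0.2, -0.0]
width: 0.004
174 211 5.5 [0.57537718 0.01802991 0.10003622] [-0.21049395  0.19928911 -0.02967141]
time: 5.85
ee_pos: [0.5635, 0.018, 0.0999]
ee_rot: [3.142, 0.002, 0.035]
force: [-0.2, 0.9, 0.5]
width: 0.003
170 207 5.85 [0.56348396 0.01802445 0.09990636] [-0.1764809   0.91441884  0.45501968]
```

View pics/cmp4.png

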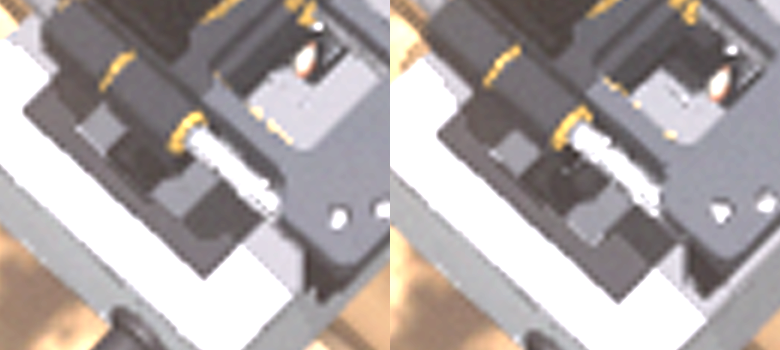

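```bash
cat >> h.py <<'E'
def iso(tag):
    im=robot.capture("side"); cv2.imwrite(f"pics/full{tag}.png",im)
    def g(x):
        x=x[230:275,205:257]; x=np.clip(255*(x/255.)**.5,0,255).astype(np.uint8); return cv2.resize(x,None,fx=7.5,fy=7.5,interpolation=cv2.INTER_CUBIC)
    cv2.imwrite(f"pics/iso{tag}.png",np.hstack([g(cv2.imread("pics/side0.png")),g(im)])); o=robot.get_obs(); print(o["ee_pos"],o["force"])
E
python3 -c 'from h import *;iso("a")'
```

```text
[0.56425759 0.01796979 0.09996179] [-0.1857634  -0.25974063  0.7108944 ]
```

View pics/isoa.png

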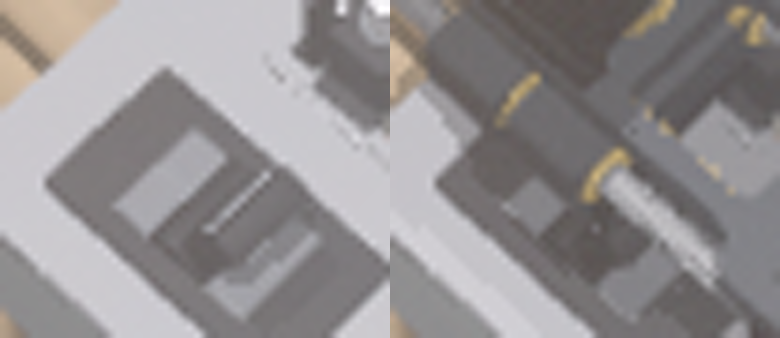

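```bash
python3 -m crank '[[[-0.004,0,0,0,0,0,0],[-0.008,0,0,0,0,0,0],[-0.008,0,0,0,0,0,0]]]'
python3 -c 'from h import *;iso("b")'
python3 -m crank '[[[-0.003,0,0,0,0,0,0],[-0.006,0,0,0,0,0,0],[-0.006,0,0,0,0,0,0]]]'
python3 -c 'from h import *;iso("c")'
```

```text
time: 6.25
ee_pos: [0.5557, 0.018, 0.0999]
ee_rot: [3.141, 0.002, 0.035]
force: [0.4, 0.4, 0.9]
width: 0.005
[0.55606224 0.01797394 0.09998256] [ 0.02737306 -1.08942245 -0.0938094 ]
time: 6.6
ee_pos: [0.5496, 0.018, 0.1]
ee_rot: [3.142, 0.002, 0.035]
force: [1.2, -0.3, 0.8]
width: 0.006
[0.54991482 0.01796999 0.10005418] [-1.22224314  0.13500052  0.40196881]
```

View pics/isoc.png

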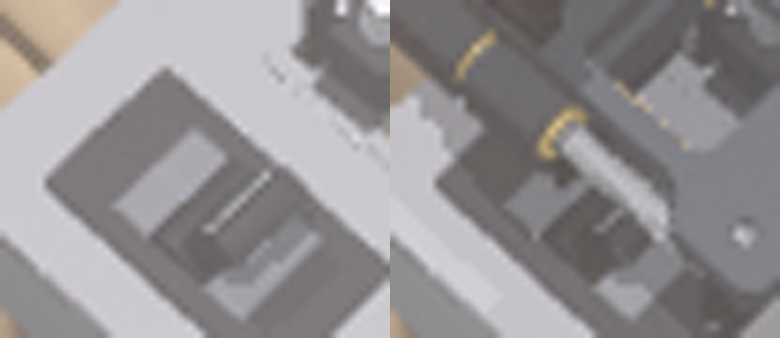

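```bash
python3 -m crank '[[[0,0,0.04,0,0,0,0],[0,0,0.09,0,0,0,0],[0,-0.05,0.12,0,0,0,0],[0,-0.1,0.12,0,0,0,0],[0,-0.15,0.12,0,0,0,0],[0,-0.2,0.12,0,0,0,0],[0,-0.24,0.12,0,0,0,0],[0,-0.24,0.12,0,0,0,0]]]'
python3 -c 'from h import *;iso("d");shot("top",5,s=4,w=190,hh=140,c=(310,165))'
```

```text
time: 7.45
ee_pos: [0.5496, -0.227, 0.2196]
ee_rot: [3.141, 0.002, 0.03]
force: [0.8, 1.0, 0.4]
width: 0.001
[ 0.54953156 -0.22447207  0.21958154] [ 0.06271551  1.20212237 -0.47451844]
215 95 7.5 [ 0.54953156 -0.22447207  0.21958154] [ 0.06271551  1.20212237 -0.47451844]
```

View pics/isod.png

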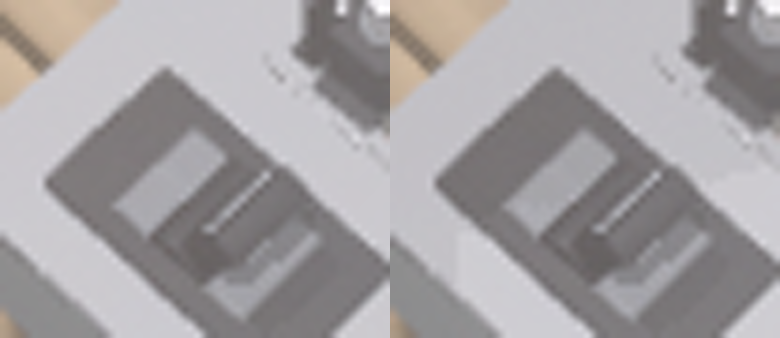

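View pics/top5.png

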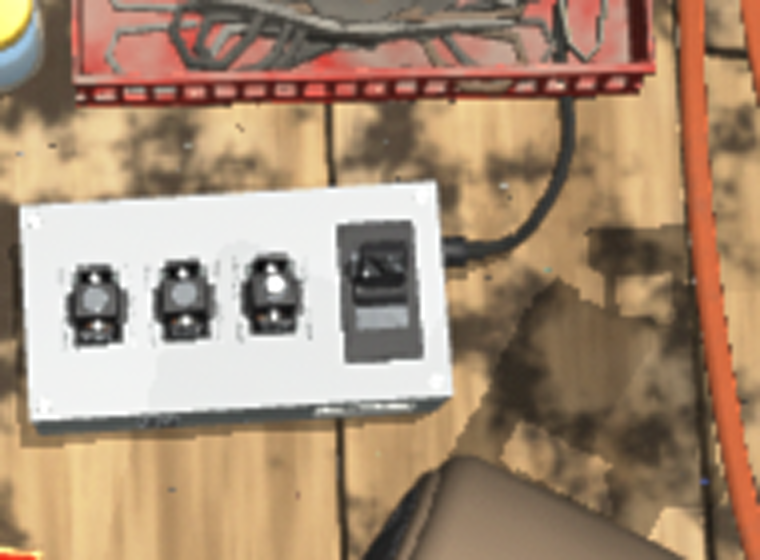

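View pics/fulld.png

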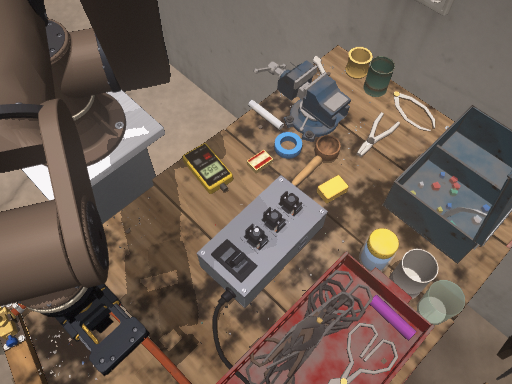

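```bash
python3 - <<'E'
from h import *
o=robot.get_obs(); tc=o["ee_pos"]; im=cv2.imread("pics/fulld.png")
x0,y0=40,270; s=7
k=cv2.resize(im[y0:y0+84,x0:x0+112],None,fx=s,fy=s,interpolation=cv2.INTER_CUBIC)
k=np.clip(255*(k/255.)**.6,0,255).astype(np.uint8)
for d,c in (((0,0,0),(0,255,0)),((0,0,.078),(255,0,0)),((.05,0,0),(0,0,255)),((0,.05,0),(255,0,255))):
    u=(proj("side",tc+np.array(d))[0]-[x0,y0]+.5)*s; cv2.drawMarker(k,tuple(int(v) for v in u),c,0,16,2)
cv2.imwrite("pics/grip.png",k)
E
```

```text
(no output)
```

View pics/grip.png

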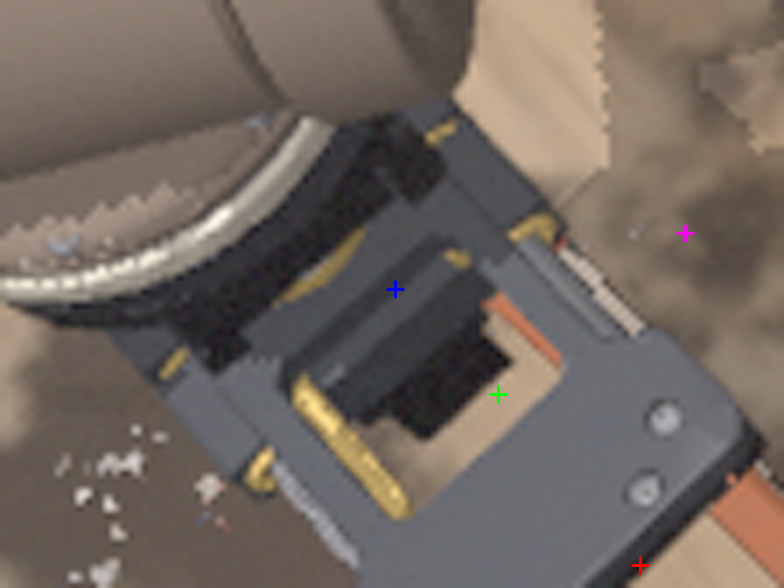

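```bash
python3 -m crank '[[[0,0.05,0,0,0,0,100],[0,0.1,-0.02,0,0,0,100],[0,0.1,-0.04,0,0,0,100],[0,0.1,-0.04,0,0,0,100],[0,0.1,-0.04,0,0,0,100],[0,0.1,-0.04,0,0,0,100],[0,0.1,-0.04,0,0,0,100],[0,0.1,-0.04,0,0,0,100]]]'
python3 - <<'E'
from h import *
o=robot.get_obs(); tc=o["ee_pos"]; im=robot.capture("side"); cv2.imwrite("pics/fulle.png",im); u0=proj("side",tc)[0];print(tc,u0)
x0,y0=int(u0[0])-60,int(u0[1])-50; s=7
k=cv2.resize(im[y0:y0+84,x0:x0+112],None,fx=s,fy=s,interpolation=cv2.INTER_CUBIC)
k=np.clip(255*(k/255.)**.6,0,255).astype(np.uint8)
for d,c in (((0,0,0),(0,255,0)),((0,0,.078),(255,0,0)),((.05,0,0),(0,0,255)),((-.05,0,0),(0,0,255)),((0,.05,0),(255,0,255))):
    u=(proj("side",tc+np.array(d))[0]-[x0,y0]+.5)*s; cv2.drawMarker(k,tuple(int(v) for v in u),c,0,16,2)
cv2.imwrite("pics/grip2.png",k)
E
```

```text
time: 8.35
ee_pos: [0.5498, -0.1234, 0.1802]
ee_rot: [-3.142, 0.001, 0.032]
force: [-0.0, -0.2, 0.2]
width: 0.619
[ 0.54975338 -0.12339488  0.18023929] [166.41961455 289.48863193]
```

View pics/grip2.png

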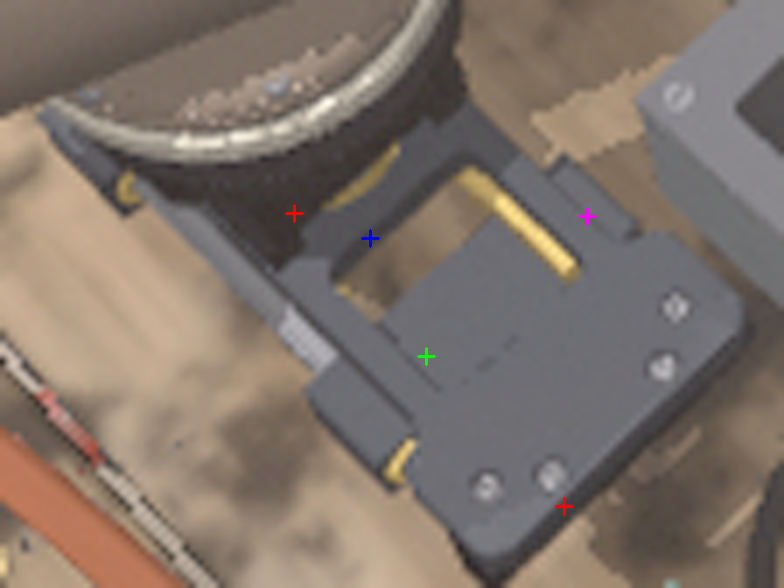

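Nothing was touched: the handle is unchanged in both views. Next I'll straddle the handle with open jaws and close on it, so the width reading tells me whether it's between the fingers.

```bash
python3 -m crank '[[[0.013,0.04,0,0,0,0.003,100],[0.028,0.09,0,0,0,0.003,100],[0.028,0.143,0,0,0,0.003,100],[0.028,0.143,-0.02,0,0,0.003,100],[0.028,0.143,-0.05,0,0,0.003,100],[0.028,0.143,-0.08,0,0,0.003,100],[0.028,0.143,-0.08,0,0,0.003,100]]]'
python3 -c 'from h import *;iso("f")'
python3 -m crank '[[[0,0,0,0,0,0,35],[0,0,0,0,0,0,35],[0,0,0,0,0,0,35],[0,0,0,0,0,0,35],[0,0,0,0,0,0,35],[0,0,0,0,0,0,35]]]' 4
python3 -c 'from h import *;iso("g")'
```

```text
time: 9.1
ee_pos: [0.576, 0.0197, 0.0972]
ee_rot: [-3.141, 0.007, 0.035]
force: [-1.3, 0.4, 0.1]
width: 1.002
[0.57709854 0.01955242 0.09928131] [ 0.15394555 -0.70102048  0.91619531]
time: 9.75
ee_pos: [0.5771, 0.0195, 0.0995]
ee_rot: [-3.141, 0.004, 0.034]
force: [-0.7, 0.6, -0.9]
width: 0.551
[0.5771049  0.01954543 0.09938857] [ 0.18490428 -0.73537016 -1.66150422]
```

View pics/isof.png

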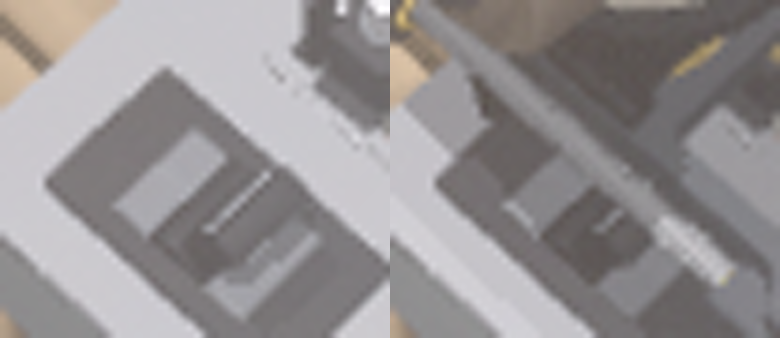

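View pics/fullg.png

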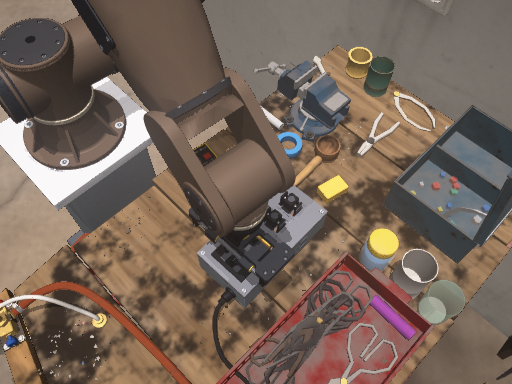

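```bash
python3 -m crank '[[[0,0,0,0,0,0,35],[0,0,0,0,0,0,35],[0,0,0,0,0,0,35],[0,0,0,0,0,0,35]]]' 4
python3 -m crank '[[[0,0,0,0,0,0,8],[0,0,0,0,0,0,8],[0,0,0,0,0,0,8],[0,0,0,0,0,0,8],[0,0,0,0,0,0,8],[0,0,0,0,0,0,8]]]' 4
python3 -c 'from h import *;iso("h")'
```

```text
time: 10.2
ee_pos: [0.5771, 0.0196, 0.0994]
ee_rot: [-3.141, 0.004, 0.034]
force: [0.2, 0.4, 0.4]
width: 0.351
time: 10.8
ee_pos: [0.5771, 0.0196, 0.0994]
ee_rot: [-3.141, 0.004, 0.034]
force: [0.3, 0.7, 0.7]
width: 0.079
[0.57712287 0.01954617 0.09936744] [ 7.38451679e-01 -1.65765315e-04  5.84461855e-01]
```

View pics/isoh.png

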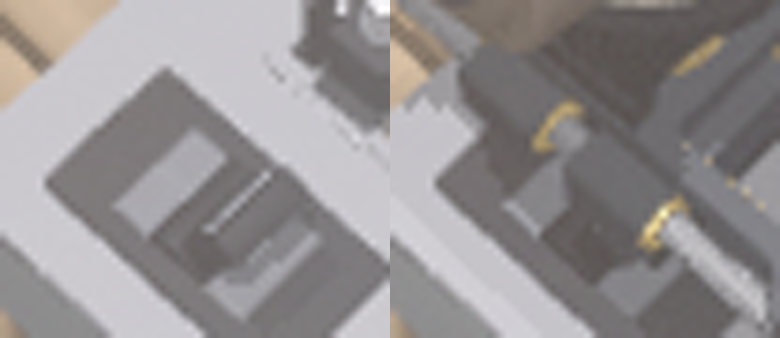

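The width of 0.079 (7.5 mm) is less than the 11 mm handle, so the handle isn't between the fingers. I'll fit the box in each camera separately and check the calibration.

```bash
python3 - <<'E'
from h import *
M=np.array([(65,125,0),(65,-125,0),(-65,-125,0),(-65,125,0),(0,82,28),(0,30,28),(0,-22,41)])/1000
T=np.array([(5,68),(626,31),(648,353),(17,392),(113,207),(246,201),(382,185)])/6+[220,135]
S=np.r_[np.array([(552,302),(272,592),(123,440),(399,185)])/3.3+[160,120], np.array([(580,173),(477,272),(369,357)])/6+[195,170]]
for n,I in(("top",T),("side",S)):
    for idx in (range(7),[0,2,3,4,5,6]):
        idx=list(idx)
        r=least_squares(lambda q:(proj(n,box(q,M[idx]))-I[idx]).ravel(),[.55,.1,.076,.03]); print(n,r.x.round(4),np.abs(r.fun).max().round(2))
        z=least_squares(lambda q:(proj(n,box([q[0],q[1],.076,q[2]],M[idx]))-I[idx]).ravel(),[.55,.1,.03]); print("   z fixed",z.x.round(4),np.abs(z.fun).max().round(2))
E
```

```text
top [0.5525 0.1042 0.0709 0.0362] 0.61
   z fixed [0.5515 0.1043 0.0363] 0.82
top [0.5531 0.1043 0.0673 0.0356] 0.52
   z fixed [0.5514 0.1043 0.0356] 0.82
side [0.5557 0.1023 0.0769 0.0346] 1.5
   z fixed [0.5554 0.1026 0.0345] 1.58
side [0.5523 0.1072 0.0666 0.0398] 0.74
   z fixed [0.5554 0.1035 0.0405] 1.19
```

```bash
python3 - <<'E'
import cv2
im=cv2.imread("pics/side0.png")
c=cv2.resize(im[165:320,190:345],None,fx=3.8,fy=3.8,interpolation=cv2.INTER_CUBIC);cv2.imwrite("pics/side0e.png",c)
E
```

```text
(no output)
```

View pics/side0e.png

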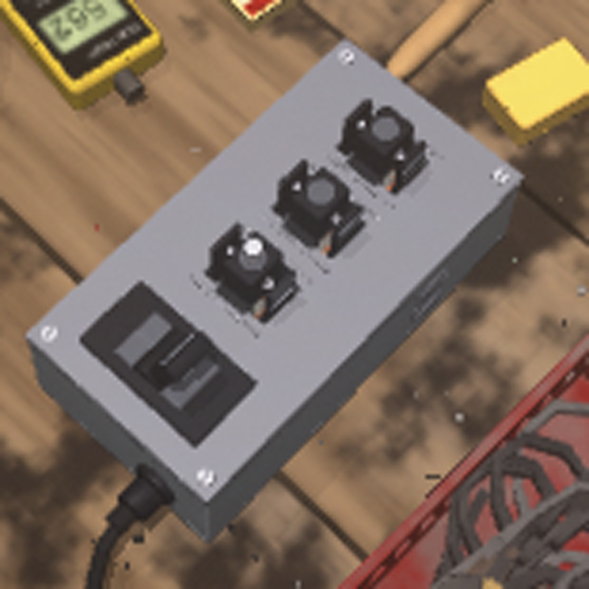

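```bash
python3 -m crank '[[[0,0,0.035,0,0,0,0],[0.033,0.001,0.035,0,0,0,0],[0.033,0.001,0.01,0,0,0,0],[0.033,0.001,-0.016,0,0,0,0],[0.033,0.001,-0.016,0,0,0,0]]]' 10
python3 -c 'from h import *;iso("i")'
for i in 1 2; do python3 -m crank '[[[0,0,-0.002,0,0,0,0],[0,0,-0.004,0,0,0,0]]]' | egrep 'pos|force'; done
```

```text
time: 11.35
ee_pos: [0.6085, 0.0207, 0.0806]
ee_rot: [-3.141, 0.01, 0.034]
force: [0.1, -0.1, -0.1]
width: 0.003
[0.60939057 0.02058717 0.08241166] [-0.08871847  0.15127022  0.6503451 ]
ee_pos: [0.6099, 0.0206, 0.0795]
force: [-0.1, 0.5, -0.2]
ee_pos: [0.6102, 0.0205, 0.0761]
force: [-0.1, -0.7, 0.6]
```

View pics/isoi.png

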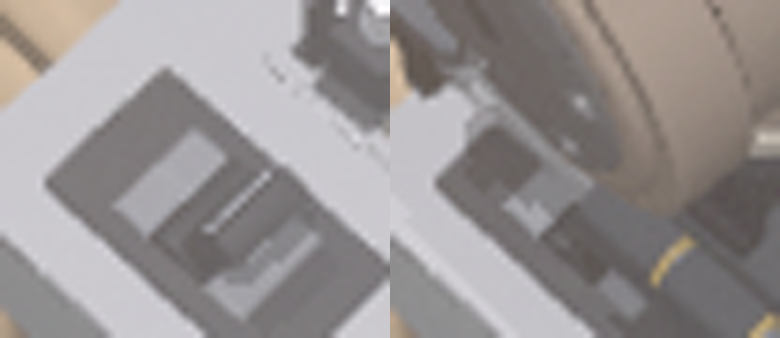

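```bash
for i in 1 2 3 4; do python3 -m crank '[[[0,0,-0.0015,0,0,0,0],[0,0,-0.003,0,0,0,0]]]' | egrep 'pos|force'; done
```

```text
ee_pos: [0.6103, 0.0205, 0.0732]
force: [-0.1, -0.9, -0.2]
ee_pos: [0.6103, 0.0205, 0.0701]
force: [-0.5, -0.5, 0.2]
ee_pos: [0.6103, 0.0205, 0.0669]
force: [-0.7, 0.9, -0.0]
ee_pos: [0.6103, 0.0205, 0.0638]
force: [0.6, -0.0, 0.3]
```

```bash
for i in 1 2 3 4; do python3 -m crank '[[[0,0,-0.0015,0,0,0,0],[0,0,-0.003,0,0,0,0]]]' | egrep 'pos|force'; done
python3 -c 'from h import *;shot("side",20)'
```

```text
ee_pos: [0.6103, 0.0206, 0.0606]
force: [-0.2, 0.2, -0.3]
ee_pos: [0.6103, 0.0205, 0.0575]
force: [0.6, 0.1, 0.9]
ee_pos: [0.6103, 0.0205, 0.0557]
force: [-10.0, 0.2, 28.4]
ee_pos: [0.6104, 0.0205, 0.0556]
force: [-15.0, -0.2, 46.3]
188 231 13.4 [0.61038029 0.02051935 0.05562689] [-15.00731876  -0.21370353  46.3248747 ]
```

View pics/side20.png

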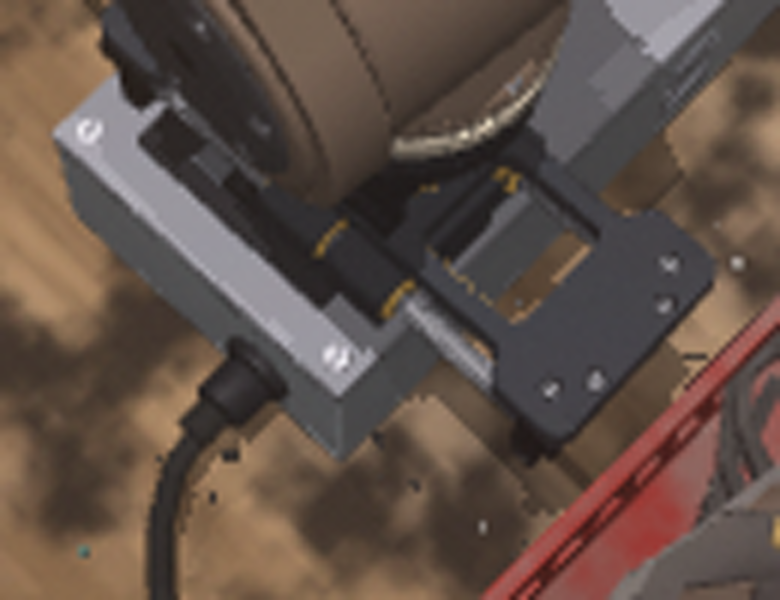

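```bash
python3 -m crank '[[[0,0,0.012,0,0,0,0],[0,0,0.028,0,0,0,0],[-0.01,0,0.028,0,0,0,0],[-0.02,0,0.028,0,0,0,0],[-0.02,0,0.028,0,0,0,0]]]' 10
for i in 1 2 3; do python3 -m crank '[[[-0.004,0,0,0,0,0,0],[-0.008,0,0,0,0,0,0],[-0.008,0,0,0,0,0,0]]]' | egrep 'pos|force'; done
python3 -c 'from h import *;iso("j")'
```

```text
time: 13.95
ee_pos: [0.5884, 0.0207, 0.083]
ee_rot: [-3.141, 0.005, 0.035]
force: [-0.3, -0.5, 0.5]
width: 0.004
ee_pos: [0.5802, 0.0206, 0.083]
force: [1.6, 0.2, 2.9]
ee_pos: [0.5714, 0.0207, 0.0828]
force: [-0.2, -0.7, -1.0]
ee_pos: [0.5625, 0.0207, 0.0827]
force: [-0.6, 0.5, 0.0]
[0.56271387 0.02070654 0.08264386] [ 0.20448294 -1.13685435  0.28257366]
```

View pics/isoj.png

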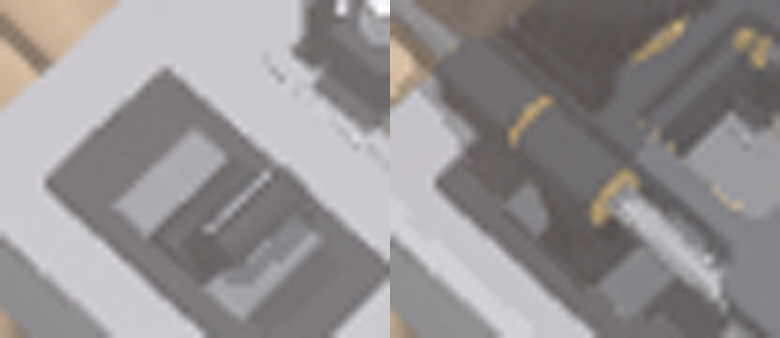

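```bash
for i in 1 2 3; do python3 -m crank '[[[-0.003,0,0,0,0,0,0],[-0.005,0,0,0,0,0,0],[-0.005,0,0,0,0,0,0]]]' | egrep 'pos|force'; done
python3 -c 'from h import *;iso("k")'
```

```text
ee_pos: [0.5575, 0.0207, 0.0826]
force: [0.9, -1.1, -0.2]
ee_pos: [0.5527, 0.0207, 0.0827]
force: [3.4, -0.1, -0.3]
ee_pos: [0.5516, 0.0206, 0.084]
force: [16.7, 1.0, -2.3]
[0.55161541 0.02053962 0.08394431] [16.41671219  1.16069791 -1.74917982]
```

View pics/isok.png

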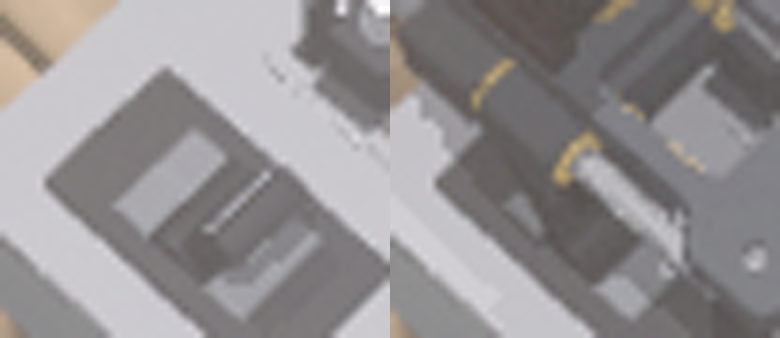

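```bash
python3 -m crank '[[[0.008,0,0.005,0,0,0,0],[0.01,0,0.04,0,0,0,20],[0.006,0.02,0.075,0,0,0,75],[0.003,0.05,0.085,0,0,0,75],[0.003,0.0625,0.085,0,0,0,75],[0.003,0.0625,0.085,0,0,0,75],[0.003,0.0625,0.085,0,0,0,75],[0.003,0.0625,0.085,0,0,0,75],[0.003,0.0625,0.085,0,0,0,75],[0.003,0.0625,0.085,0,0,0,75]]]' 10
python3 -c 'from h import *;iso("l");shot("side",21,s=5,w=150,hh=115)'
```

```text
time: 16.85
ee_pos: [0.5546, 0.0824, 0.1686]
ee_rot: [3.141, -0.003, 0.033]
force: [0.1, -0.1, -0.1]
width: 0.702
[0.55467009 0.08254619 0.16869878] [-0.71237299 -0.89957849 -0.49848845]
181 159 16.9 [0.55467009 0.08254619 0.16869878] [-0.71237299 -0.89957849 -0.49848845]
```

View pics/isol.png

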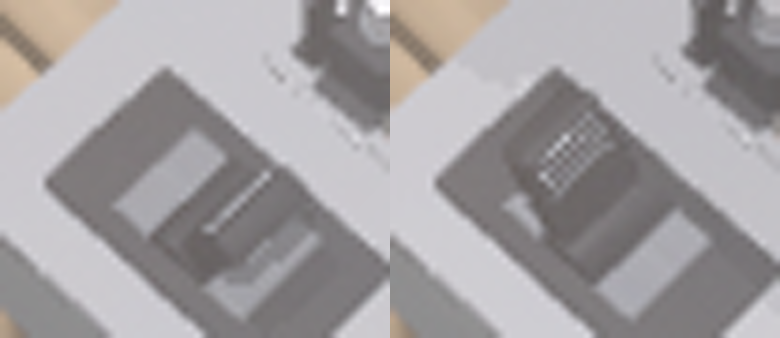

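View pics/side21.png

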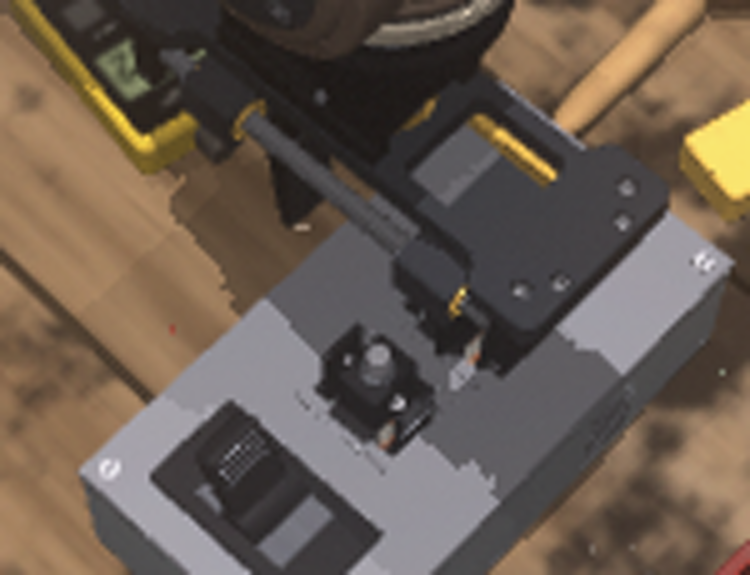

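```bash
python3 - <<'E'
from h import *
e=np.array([.5547,.0825,.1687]); c,s=np.cos(.034),np.sin(.034)
im=cv2.imread("pics/side21.png")
for dz,col in((0,(0,255,0)),(.0195,(0,255,255))):
  for sg in(-1,1):
    P=[e+[sg*dx*c-dy*s,sg*dx*s+dy*c,dz] for dx,dy in((.0333,-.01),(.0333,.01),(.0453,.01),(.0453,-.01))]
    u=((proj("side",np.array(P))-[181,159]+.5)*5).astype(np.int32); cv2.polylines(im,[u],True,col,1)
cv2.imwrite("pics/side21o.png",np.clip(255*(im/255.)**.6,0,255).astype(np.uint8))
E
```

```text
(no output)
```

View pics/side21o.png

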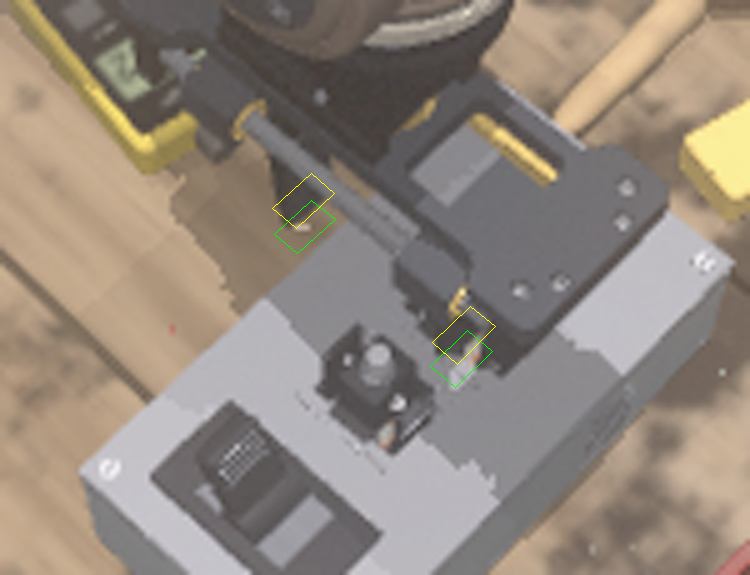

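The isolator is fully over to off. The real fingertips lie 19.5 mm above the reported TCP: both the deck contact and the image overlay agree. Next I'll go down over the carrier.

```bash
python3 -m crank '[[[0,-0.0005,-0.03,0,0,0.002,75],[0,-0.0005,-0.06,0,0,0.002,75],[0,-0.0005,-0.085,0,0,0.002,75],[0,-0.0005,-0.097,0,0,0.002,75],[0,-0.0005,-0.104,0,0,0.002,75],[0,-0.0005,-0.104,0,0,0.002,75]]]' 10
python3 -c 'from h import *;shot("side",22,s=5,w=150,hh=115)'
```

```text
time: 17.55
ee_pos: [0.5547, 0.0821, 0.0646]
ee_rot: [3.141, -0.002, 0.036]
force: [0.3, 0.4, 0.4]
width: 0.752
181 183 17.55 [0.55467853 0.08211744 0.0645566 ] [0.26791502 0.35636806 0.3856841 ]
```

View pics/side22.png

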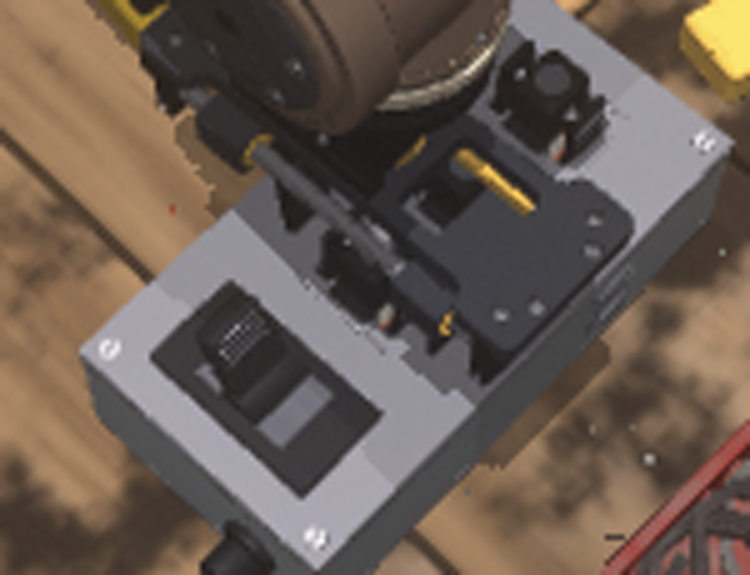

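```bash
python3 -m crank '[[[0,0,-0.0035,0,0,0,45],[0,0,-0.0035,0,0,0,35],[0,0,-0.0035,0,0,0,20],[0,0,-0.0035,0,0,0,20],[0,0,-0.0035,0,0,0,20],[0,0,-0.0035,0,0,0,20],[0,0,-0.0035,0,0,0,20],[0,0,-0.0035,0,0,0,20],[0,0,-0.0035,0,0,0,20]]]' 25
python3 -c 'from h import *;shot("side",23,s=5,w=150,hh=115)'
```

```text
time: 18.5
ee_pos: [0.5552, 0.0822, 0.0621]
ee_rot: [3.141, -0.004, 0.036]
force: [-0.6, -0.2, 6.1]
width: 0.31
181 184 18.5 [0.55515386 0.08215936 0.06206949] [-0.5611583  -0.18901547  6.14117111]
```

View pics/side23.png

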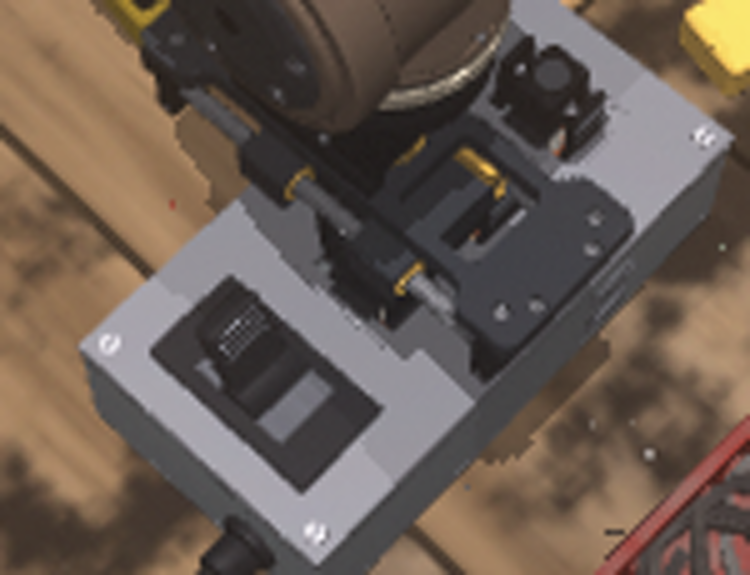

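```bash
python3 -m crank '[[[0,0,0,0,0,0,20],[0,0,0.002,0,0,0,20],[0,0,0.004,0,0,0,20],[0,0,0.006,0,0,0,20],[0,0,0.006,0,0,0,20]]]' 40
python3 -m crank '[[[0,0,0.004,0,0,0,20],[0,0,0.008,0,0,0,20],[0,0,0.012,0,0,0,20],[0,0,0.012,0,0,0,20]]]' 40
python3 -c 'from h import *;shot("side",24,s=5,w=150,hh=115)'
```

```text
time: 19.05
ee_pos: [0.5553, 0.0822, 0.0683]
ee_rot: [3.141, -0.004, 0.036]
force: [0.1, -0.4, -1.7]
width: 0.301
time: 19.45
ee_pos: [0.5555, 0.0822, 0.081]
ee_rot: [3.141, -0.005, 0.036]
force: [-0.1, -0.2, -0.8]
width: 0.3
181 180 19.45 [0.55554878 0.08219048 0.08097818] [-0.05239424 -0.23775711 -0.78104334]
```

View pics/side24.png

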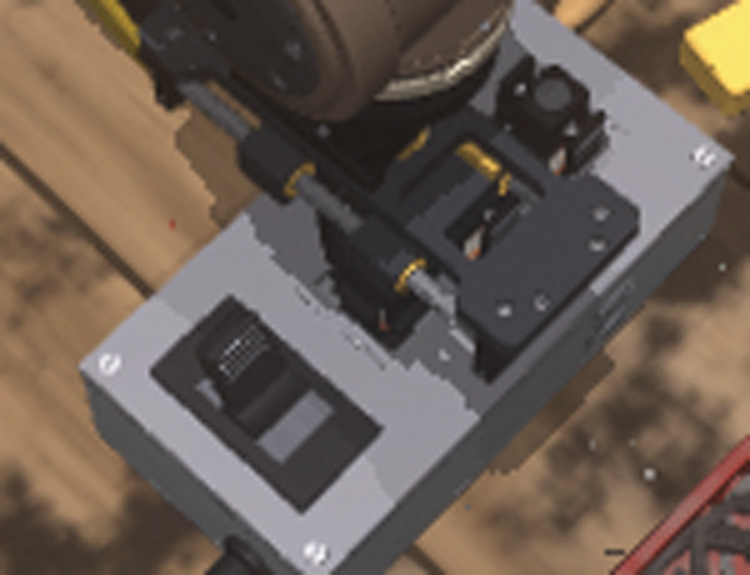

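```bash
python3 -m crank '[[[0,0,0.01,0,0.002,0,20],[0,0,0.022,0,0.003,0,20],[0,0,0.036,0,0.004,0,20],[0,0,0.052,0,0.004,0,20],[0,0,0.068,0,0.004,0,20],[0,0,0.08,0,0.004,0,20],[0,0,0.088,0,0.004,0,20],[0,0,0.09,0,0.004,0,20],[0,0,0.09,0,0.004,0,20],[0,0,0.09,0,0.004,0,20]]]' 40
python3 -c 'from h import *;shot("side",25,s=5,w=150,hh=115);shot("top",25,s=4,w=190,hh=140,c=(280,165))'
```

```text
time: 20.5
ee_pos: [0.5551, 0.0822, 0.1701]
ee_rot: [3.141, -0.0, 0.036]
force: [-0.1, 0.1, -1.0]
width: 0.296
181 159 20.5 [0.55514154 0.08215224 0.1701042 ] [-0.0506767   0.09932314 -1.01974468]
185 95 20.55 [0.55515287 0.08217328 0.17005807] [-0.71844971  0.14695031 -1.71996706]
```

View pics/side25.png

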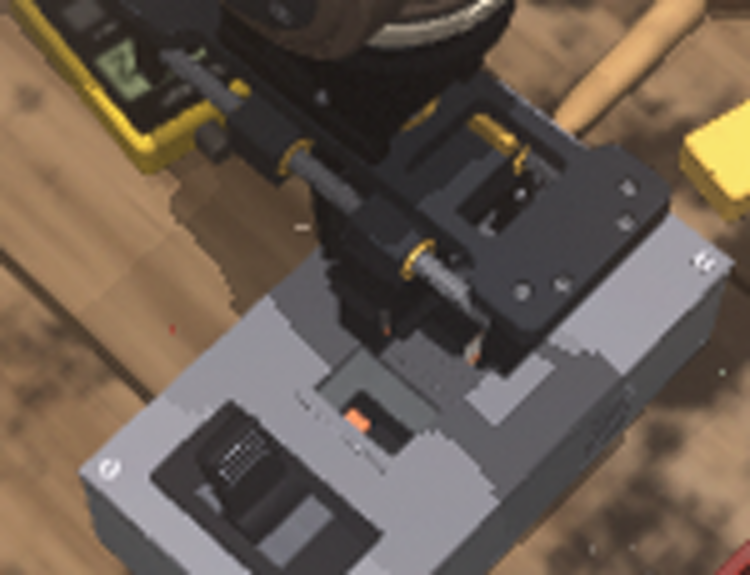

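View pics/top25.png

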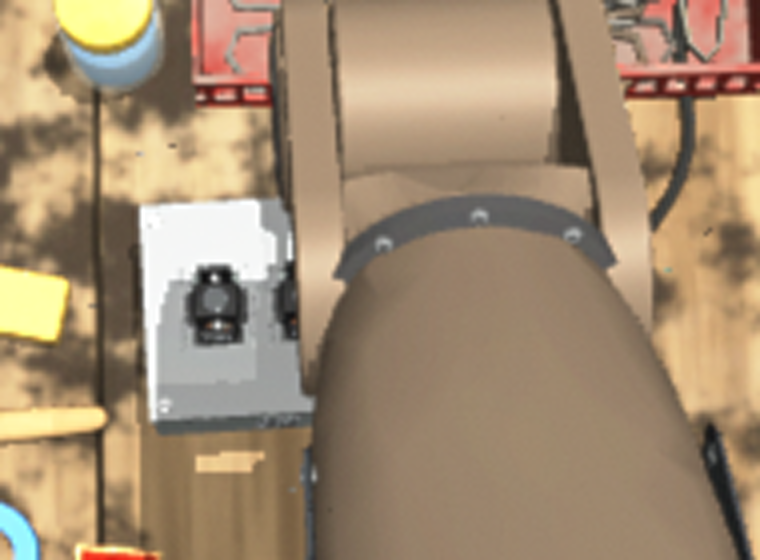

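```bash
python3 -m crank '[[[0,0,0,0,0,0,20],[0,0,0,0,0,0,20],[0,0,0,0,0,0,20],[0,0,0,0,0,0,20],[0,0,0,0,0,0,20],[0,0,0,0,0,0,20],[0,0,0,0,0,0,20],[0,0,0,0,0,0,20],[0,0,0,0,0,0,20],[0,0,0,0,0,0,20]]]' 40
python3 -c 'from h import *;shot("side",26,s=5,w=150,hh=115);print(robot.search_frame("side","blown_carrier"))
a=cv2.imread("pics/side25.png").astype(int);b=cv2.imread("pics/side26.png").astype(int);print(np.abs(a-b)[150:400,280:600].max())'
```

```text
time: 21.6
ee_pos: [0.5552, 0.0822, 0.1701]
ee_rot: [3.141, 0.0, 0.036]
force: [0.1, -0.8, -1.8]
width: 0.297
181 159 21.6 [0.55517666 0.08215089 0.17006495] [ 0.09202641 -0.83664952 -1.78326298]
[{'location': [257.4, 217.9], 'confidence': 0.62}]
52
```

View pics/side26.png

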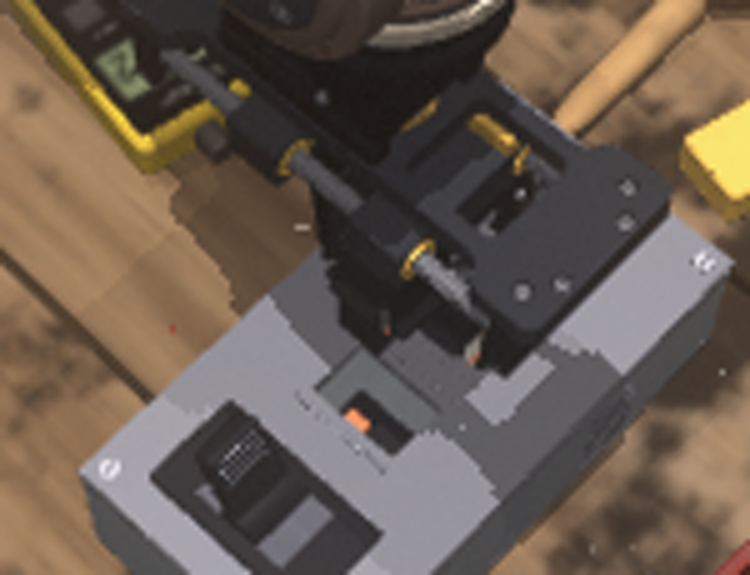

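The grip is steady, the socket is empty, and the carrier hangs well clear of the box. Handing in.

```bash
python3 -c 'from rig import robot;print(robot.finish_job())'
```

```text
the job is handed in; nothing more can be done
None
```

I threw the isolator fully to off first. Then I pinched the catches of the blown carrier (the one nearest the isolator), drew it straight up about 108 mm and handed in at about 21.7 s, still holding it.

**Last checks:**
- **Isolator:** the side picture shows the handle leaning fully to the front. It met its end stop at about 17 N.
- **Carrier:** its socket is empty, and its foot should be about 74 mm above the deck, going by how far the tool rose. The tool is upright and was still for over 1 s. The jaws read 28.2 mm at 40 N, against the 30 mm given for both catches fully in.
- **Other two carriers:** the left one is visibly seated. The middle one is half hidden behind the arm in the last pictures.
- **Loose things:** the wax block and the ladle's handle look undisturbed in the last pictures. The matchbox was at the edge of the last top view and I did not check it separately.

**What went wrong or disagreed:**
- **Fingertip position:** the real fingertips are about 19.5 mm above the reported TCP. My first two pushes and a trial grip therefore passed over the handle without touching it.
- **Hard press:** I found that offset by lowering the closed fingers onto the box behind the handle. This pressed with up to 46 N (about 49 N at the wrist). I take that to be the fingertips on the deck, not the gripper's body, but no picture confirms it; if it was the body, it broke the 40 N limit.
- **Camera heights:** measured heights came out about 4 to 8 mm low, so I used the 76 mm deck height given.

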